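# Fetch the largest cap gauge from the rack

## Robot

A 7-joint arm with a two-finger parallel gripper is mounted at the origin on the work surface. World frame = base frame: x ahead of the robot, y to its left, z up, the work surface at z = 0. Lengths are in m, angles in rad, forces in N, time in s.
With the tool pointing down it reaches from about 0.425 to 0.925 m from the base axis. Payload 6.8 kg.
Tool frame: the origin (TCP) lies between the finger pads; the fingertips stand 22 mm ahead of it and the grasp point (between the pads) lies 3 mm ahead of it; z points along the fingers, y is the direction in which the jaws open and shut (so a half turn about z gives the same grasp; the last joint's range is limited). The gripper opens to 85 mm and grips with 20 to 120 N. Pads are 22 mm wide; open, the fingers measure 114 mm over their backs; the gripper's body (76 mm by 85 mm) begins 54 mm behind the grasp point. The pads swing forward as they close: fully open they stand 13 mm farther back than shut.
Start: joints at [1.123, 0.477, 0.022, 1.555, -0.011, 1.109, -0.083], TCP at [0.225, -0.636, 0.253] pointing down, gripper open.
Joint ranges: [-2.96, 2.96], [-0.34, 2.1], [-1.41, 1.46], [0.24, 2.44], [-1.37, 4.51], [0.17, 1.92], [-2.96, 2.96]. Speed limits (rad/s): [2.39, 2.39, 3.14, 3.14, 3.14, 3.14, 3.14].

## Interface

Orientations are given as a unit quaternion [w, x, y, z].
In Python, from station import bot gives the robot as it stands. The module is installed in compiled form; this text tells all that it offers.
- The arm moves only by the tool drive_tool, never from a script. Its argument "series" is one flat list of numbers, 7 for each row, row after row: the opening, from -1 (shut) to 1 (fully open), then the shift along the tool's x, y, z in mm, then the turn, a rotation vector about the tool's x, y, z in rad. In form: [jaw, x, y, z, wx, wy, wz, jaw, x, y, z, wx, wy, wz, ...]. A call has 1 to 12 rows; each row shifts and turns the commanded pose from where the row before left it, along the tool's axes as they then stand; what a row does not reach is not made up. A row lasts 1/8 s, in which the tool goes at most 62.5 mm and 10.7 degrees, less where a joint would pass 70% of its speed; a pose out of reach is approached as far as the arm can. A call with a gripper value outside its range is refused whole. The fingers move at their own pace and stop on an object; "force" is the grip in N (left out, the last holds). Time passes only in rows, so rows that do not move let the fingers close. It gives the time, the measured TCP pose, the force and the opening at its end, in the units of the state.
- bot.get_obs(): the state, without advancing time (a new reading comes with each control period).
- bot.read_camera(name): name is "scene" or "side" or "wrist"; returns a dict with "pixels" (384x512x3 uint8, blue, green, red), "camera_matrix" (3x3 intrinsics, pixels), "rvec" (rotation vector, rad) and "tvec" (3), from world to camera coordinates, as OpenCV has them. Camera axes: x right, y down, z forward; pixel columns grow to the right and rows downward; lengths in m; the calibration is good to about 2 mm. The wrist camera is an equidistant fisheye: a pixel r from the principal point sees the ray r / f radians off the axis. A picture is of the moment at which its call begins. There is no depth.
- bot.hand_in(): hands the job in, once; it reports no verdict.
The state is a dict: "t": time; "q": joint angles; "joint_vel": joint speeds; "joint_torque": joint torques, N m; "eef_pos": TCP position; "tool_rot": TCP orientation; "contact_force": force on the tool from outside, world axes, zero at the start; "torque": the same for the moment, N m; "gripper_width": opening from 0.0 (shut) to 1.0 (fully open).
Only numpy, scipy, OpenCV 4.12 (cv2) and the standard library are available. Lean on these libraries where they do the work, as an engineer would, in place of code of your own. Each camera call takes 0.05 s, during which the arm holds its last target. There are 200 camera calls.

## Task

At this mushroom farm's bench, the picker needs the largest cap-sizing gauge: pull the tallest of the three white plates (the one with the biggest hole) up out of the slotted rack, and lower it, same edge down, into the narrow open metal trough, so that it stands in there on its lower edge; it may lean against the trough's side. Set it down rather than dropping it, and leave the two smaller plates where they are in the rack.

Things in the scene. Friction and masses are not known exactly. Their poses are not given: they have to be found in the camera images.
- big_gauge_center (a point): Centre of the big gauge: flat white plastic plate, 120 mm wide (its x), 8 mm thick (its y), 160 mm tall (its z, up), about 0.12 kg, with a 60 mm hole in its middle. The edges lie 80 mm above and below this point. Its solid top 50 mm stands free above all near it: grip there, across the 8 mm. It stands upright in a slot of a fixed rack; the slots hold only its side edges, 2 mm loose, up to 80 mm above the bench.
- mid_gauge_center (a point): As wide, thick and white as the big gauge, but 110 mm tall with a 40 mm hole; this point is its centre, 55 mm above its lower edge. Stays in its slot of the dark steel rack (150 x 190 mm, floor 10 mm and top 80 mm above the bench, four parallel slots 45 mm apart, side by side along the plates' y, one empty).
- small_gauge_center (a point): As wide, thick and white as the big gauge, but 95 mm tall with a 25 mm hole; this point is its centre, 47.5 mm above its lower edge. Stays in its slot of the same rack.
- trough_floor (a point): Centre of the inner floor of the trough, a narrow open-topped galvanised box fixed to the bench: inside 170 mm long (its x), 56 mm wide (its y), 90 mm deep; walls and floor 4 mm, so this point is 4 mm and the rim 94 mm above the bench. z is up. The gauge goes in with its width along the trough's length, either way round.
Not all that is in view belongs to the job. What is shaped like the part that bears big_gauge_center but purple or yellow is not meant.

How it is judged:
By the outcome, as a careful person would: the job done as asked, in the order asked, and still so for the second after the job is handed in, with the robot touching nothing.
It also fails if it takes over 42 s, if anything falls off the work surface, if the arm or the gripper's body presses on something with over 40 N, if the wrist force passes 120 N, or if a joint passes its speed limit or range.

## Working session

There is one attempt and no reset: what is moved stays moved. The work goes in short steps, Python scripts to look and compute and a tool call to move; the robot and the scene stay as the last step left them, time stands still between calls to the robot, and variables do not carry over. Pictures are saved under pics/ and viewed, about 8 in all and at most 12, crops included, and the job is handed in when it is done.

Besides the shell and the picture viewer there is one more tool, called after "Request:" by a JSON object that holds its "name" and its "arguments". drive_tool: Moves the arm, as the interface text tells. Its arguments: {"type":"object","properties":{"series":{"type":"array"},"force":{"type":"number"}},"required":["series"]}

```bash
mkdir -p pics; cat > h.py <<'E'
import numpy as np, cv2
from station import bot
def cam(n):
    c=bot.read_camera(n); R=cv2.Rodrigues(np.array(c['rvec'],float))[0]
    return c['pixels'],np.array(c['camera_matrix']),R,np.array(c['tvec'],float).ravel()
def ray(K,R,t,u,v,fish=False):
    d=np.array([(u-K[0,2])/K[0,0],(v-K[1,2])/K[1,1],1.])
    if fish:
        a=np.hypot(d[0],d[1]); s=np.sin(a)/max(a,1e-9); d=np.array([d[0]*s,d[1]*s,np.cos(a)])
    return -R.T@t, R.T@(d/np.linalg.norm(d))
def onplane(o,d,z): return o+d*(z-o[2])/d[2]
def proj(K,R,t,p):
    q=K@(R@np.asarray(p,float)+t); return q[:2]/q[2]
E
python3 - <<'E'
from h import *
s=bot.get_obs(); print(s)
for n in ("scene","side","wrist"):
    im,K,R,t=cam(n); cv2.imwrite(f"pics/{n}0.png",im); np.savez(f"{n}0.npz",im=im,K=K,R=R,t=t)
    print(n,K.round(1).tolist(),(-R.T@t).round(3),R[2].round(3))
a=[cv2.imread(f"pics/{n}0.png") for n in("scene","side")]
E
```

```text
{'t': 0.0, 'q': array([ 1.12289244,  0.47778395,  0.02230561,  1.55646047, -0.01150627,
        1.10928055, -0.08309816]), 'joint_vel': array([ 4.04445693e-04, -1.60764505e-03, -5.02115266e-05,  2.15065557e-03,
        3.28631503e-04,  1.24718697e-03,  9.94011009e-04]), 'joint_torque': array([-2.35485422e-04, -5.96464634e+01,  1.60795894e+00, -2.81197482e+01,
        1.24541923e-02,  9.36855358e-03, -8.62024223e-06]), 'eef_pos': array([ 0.22480504, -0.63587948,  0.25233203]), 'tool_rot': array([-8.78189921e-04,  9.85596650e-01,  1.69110703e-01, -2.07740511e-04]), 'contact_force': array([-0.20768129, -0.70050083,  0.11301554]), 'torque': array([-0.042749  , -0.02291981, -0.00655136]), 'gripper_width': 1.00014086451648}
scene [[390.0, 0.0, 254.6], [0.0, 390.0, 188.0], [0.0, 0.0, 1.0]] [ 1.164 -0.012  0.554] [-0.814 -0.087 -0.574]
side [[484.9, 0.0, 253.1], [0.0, 484.9, 188.1], [0.0, 0.0, 1.0]] [ 0.425 -0.859  0.776] [ 0.063  0.76  -0.647]
wrist [[297.3, 0.0, 260.4], [0.0, 297.3, 192.5], [0.0, 0.0, 1.0]] [ 0.297 -0.611  0.373] [-0.281 -0.098 -0.955]
```

View pics/scene0.png

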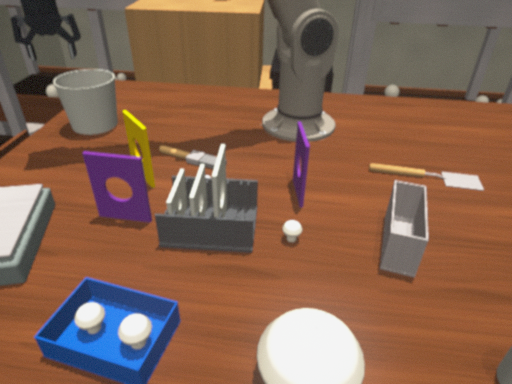

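View pics/side0.png

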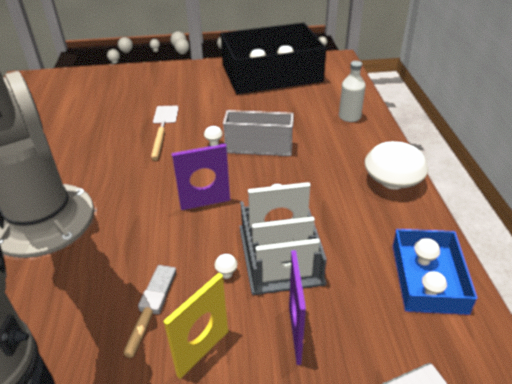

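The scene view shows the rack at (208,215) with three white plates in it, and the trough at (405,228). The side view shows the rack at (283,245) and the trough at (258,133).

Things that could be taken for the big gauge:
- **White plates:** scene (219,180), (198,190) and (178,192).
- **Purple plates:** scene (120,187) and (301,165), ruled out by colour.
- **Yellow plate:** scene (138,148), ruled out by colour.

I choose the white plate at scene (219,180), which is side (280,203): it is the tallest and has the biggest hole. One close crop will check that.

```bash
python3 - <<'E'
import cv2,numpy as np
a=cv2.imread("pics/scene0.png")[135:260,145:270]; b=cv2.imread("pics/side0.png")[175:295,230:335]; 
c=cv2.imread("pics/side0.png")[95:165,205:310]; d=cv2.imread("pics/scene0.png")[170:285,370:440]
f=lambda i,k:cv2.resize(i,None,fx=k,fy=k,interpolation=cv2.INTER_CUBIC)
o=np.zeros((600,800,3),np.uint8)
def put(i,x,y): h,w=i.shape[:2]; o[y:y+h,x:x+w]=i
put(f(a,3),0,0);put(f(b,3),380,0);put(f(c,3),380,375);put(f(d,1.9),0,378)
cv2.imwrite("pics/crop1.png",o)
E
```

```text
(no output)
```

View pics/crop1.png

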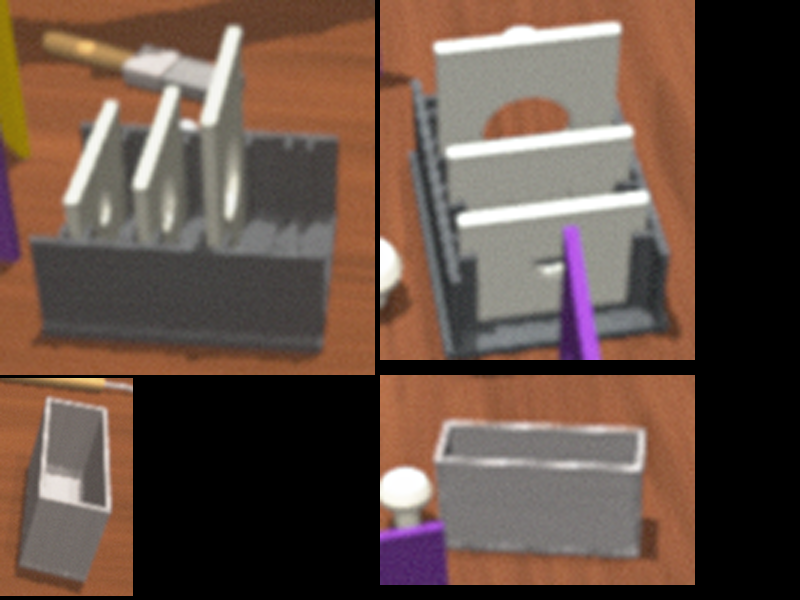

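The crop confirms the choice: the tallest plate, scene (219,180), has the biggest hole and its top edge in side runs from (248,190) to (310,184). The trough rim in side spans about (224,110) to (293,126), and the trough is empty. Next I measure both.

```bash
python3 - <<'E'
from h import *
S=np.load("side0.npz");C=np.load("scene0.npz")
cs=lambda D:(D['K'],D['R'],D['t'])
g=cv2.cvtColor(S['im'],cv2.COLOR_BGR2GRAY)
def strip(D,th,box,z):
    g=cv2.cvtColor(D['im'],cv2.COLOR_BGR2GRAY); m=np.zeros_like(g);x0,y0,x1,y1=box
    m[y0:y1,x0:x1]=(g[y0:y1,x0:x1]>th)*255
    n,l,st,_=cv2.connectedComponentsWithStats(m); k=1+np.argmax(st[1:,4])
    pts=np.argwhere(l==k)[:,::-1]
    P=np.array([onplane(*ray(*cs(D),u,v),z)[:2] for u,v in pts]).astype(np.float32)
    r=cv2.minAreaRect(P); print(st[k],"rect c",np.round(r[0],4),"size",np.round(r[1],4),"ang",r[2]); 
    return pts,P
print("top strip side"); strip(S,215,(243,180,315,200),.17)
print("mid"); strip(S,215,(245,213,316,232),.12); print("small"); strip(S,215,(245,236,320,255),.105)
def crn(D,L,z):
    P=np.array([onplane(*ray(*cs(D),u,v),z)[:2] for u,v in L]); print(P.round(4).tolist(),"c",P.mean(0).round(4)); 
    for i in range(len(P)):
        e=P[(i+1)%len(P)]-P[i]; print(np.linalg.norm(e).round(4),np.degrees(np.arctan2(e[1],e[0])).round(1))
print("trough side");crn(S,[(226,110.9),(292.7,113.5),(291.5,125.3),(224,123.5)],.094)
L=[(370+x/1.9,170+(y-378)/1.9) for x,y in[(47,399),(105,408),(110,510),(39,500)]]
print(L);print("trough scene");crn(C,L,.094)
# triangulate plate top corners
for a,b in [((248.3,190.5),(145+235/3,135+28/3)),]: pass
crn(S,[(249,189.3),(310,184)],.17)
crn(C,[(145+235/3,135+27/3),(145+211/3,135+122/3)],.17)
for n,D in(("side",S),("scene",C)):
    print(n)
E
```

```text
top strip side
[248 183  62  10 248] rect c [ 0.5325 -0.1484] size [0.1205 0.0166] ang 2.777625799179077
mid
[252 217  62  11 252] rect c [ 0.5348 -0.1959] size [0.1207 0.0112] ang 2.7693581581115723
small
[256 239  63  11 275] rect c [ 0.5369 -0.2407] size [0.1198 0.0112] ang 2.7214345932006836
trough side
[[0.4502, 0.2688], [0.6249, 0.2319], [0.6126, 0.1762], [0.4415, 0.2075]] c [0.5323 0.2211]
0.1785 -11.9
0.0571 -102.4
0.174 169.6
0.0619 81.9
[(394.7368421052632, 181.05263157894737), (425.2631578947368, 185.78947368421052), (427.89473684210526, 239.4736842105263), (390.5263157894737, 234.21052631578948)]
trough scene
[[0.4431, 0.2113], [0.4522, 0.2723], [0.624, 0.2371], [0.6189, 0.174]] c [0.5346 0.2237]
0.0617 81.5
0.1754 -11.6
0.0633 -94.7
0.1797 168.0
[[0.4749, -0.1502], [0.5941, -0.1492]] c [ 0.5345 -0.1497]
0.1192 0.5
0.1192 -179.5
[[0.4727, -0.1519], [0.5908, -0.1445]] c [ 0.5318 -0.1482]
0.1183 3.6
0.1183 -176.4
side
scene
```

Request:
{"name": "drive_tool", "arguments": {"series": [0,0,0,0,0,0,0.147,0,0,0,0,0,0,0.146,0,33,-47,0,0,0,0,0,33,-47,0,0,0,0,0,33,-47,0,0,0,0,0,33,-47,0,0,0,0,0,33,-47,0,0,0,0,0,33,-47,0,0,0,0,0,33,-47,0,0,0,0,0,33,-47,0,0,0,0,0,33,-47,0,0,0,0,0,33,-47,0,0,0,0], "force": 40}}

```text
t: 1.65
eef_pos: [0.5333, -0.1499, 0.2533]
tool_rot: [0.0, 1.0, 0.023, 0.0]
contact_force: [0.7, 0.3, 0.2]
gripper_width: 0.501
```

```bash
python3 - <<'E'
from h import *
im,K,R,t=cam("wrist"); cv2.imwrite("pics/wrist1.png",im); np.savez("wrist1.npz",im=im,K=K,R=R,t=t)
print(bot.get_obs()['eef_pos'],(-R.T@t).round(3))
E
```

```text
[ 0.53755882 -0.14078111  0.2535021 ] [ 0.61  -0.147  0.373]
```

View pics/wrist1.png

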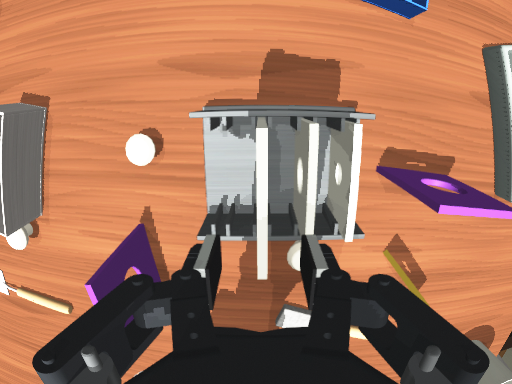

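The wrist view shows the big plate's top edge from (262,118) to (262,278), centred between the fingers at about (207,270) and (314,270). The empty slot lies to its left and the mid and small plates to its right. The arm had not settled, so I idle briefly and measure again.

Request:
{"name": "drive_tool", "arguments": {"series": [0,0,0,0,0,0,0,0,0,0,0,0,0,0,0,0,0,0,0,0,0]}}

```text
t: 2.08
eef_pos: [0.5319, -0.1532, 0.2532]
tool_rot: [0.0, 1.0, 0.022, -0.0]
contact_force: [0.1, 0.1, -0.1]
gripper_width: 0.505
```

```bash
python3 - <<'E'
from h import *
im,K,R,t=cam("wrist"); cv2.imwrite("pics/wrist2.png",im)
s=bot.get_obs();print(s['eef_pos'],s['tool_rot'])
g=im.min(2).copy(); m=np.zeros_like(g); m[100:300,240:283]=(g[100:300,240:283]>215)*255
n,l,st,_=cv2.connectedComponentsWithStats(m)
k=1+np.argmax(st[1:,4]);pts=np.argwhere(l==k)[:,::-1]
P=np.array([onplane(*ray(K,R,t,u,v,True),.17)[:2] for u,v in pts],dtype=np.float32)
r=cv2.minAreaRect(P);print(st[k],r)
E
```

```text
[ 0.53196996 -0.15302006  0.25329007] [ 2.14819196e-04  9.99755982e-01  2.20887359e-02 -1.35545037e-04]
[ 251  126   12  151 1601] ((0.53333580493927, -0.1511959433555603), (0.11810577660799026, 0.007727187126874924), 2.60373592376709)
```

The plate is at (0.5333, -0.151) with yaw 2.6°, and the tool yaw of 2.5° matches. I descend 108 mm and grip.

Request:
{"name": "drive_tool", "arguments": {"series": [0,1,-2,18,0,0,0,0,0,0,25,0,0,0,0,0,0,25,0,0,0,0,0,0,20,0,0,0,0,0,0,12,0,0,0,0,0,0,8,0,0,0,0,0,0,0,0,0,0,-1,0,0,0,0,0,0,-1,0,0,0,0,0,0,-1,0,0,0,0,0,0,-1,0,0,0,0,0,0,-1,0,0,0,0,0,0], "force": 40}}

```text
t: 3.62
eef_pos: [0.5341, -0.1497, 0.146]
tool_rot: [0.0, 1.0, 0.023, 0.001]
contact_force: [-0.1, -0.0, 4.9]
gripper_width: 0.085
```

The opening is about 7 mm, so the plate is gripped. I lift it 200 mm.

Request:
{"name": "drive_tool", "arguments": {"series": [-1,0,0,-5,0,0,0,-1,0,0,-10,0,0,0,-1,0,0,-15,0,0,0,-1,0,0,-20,0,0,0,-1,0,0,-20,0,0,0,-1,0,0,-25,0,0,0,-1,0,0,-30,0,0,0,-1,0,0,-30,0,0,0,-1,0,0,-25,0,0,0,-1,0,0,-15,0,0,0,-1,0,0,-5,0,0,0,-1,0,0,0,0,0,0]}}

```text
t: 5.12
eef_pos: [0.5333, -0.1494, 0.3449]
tool_rot: [-0.0, 1.0, 0.023, -0.0]
contact_force: [-0.3, 0.3, -1.6]
gripper_width: 0.084
```

```bash
python3 - <<'E'
from h import *
s=bot.get_obs();print(s['eef_pos'],s['contact_force'],s['gripper_width'])
a=cam("side")[0];b=cam("scene")[0]
cv2.imwrite("pics/lift.png",np.hstack([a[0:384,100:480],b[0:384,80:460]]))
E
```

```text
[ 0.53329611 -0.14941375  0.3449311 ] [-0.25460244  0.28136574 -1.61018303] 0.08400398519129962
```

View pics/lift.png

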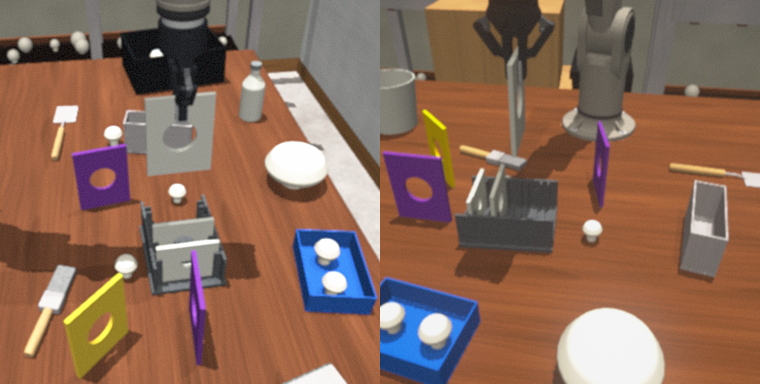

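Side (180,130) shows the plate held upright and square, well clear of the rack, and the two smaller plates are still in their slots. I now turn it to the trough's yaw and carry it over.

Request:
{"name": "drive_tool", "arguments": {"series": [-1,0,0,0,0,0,0.123,-1,0,0,0,0,0,0.123,-1,-4,-20,0,0,0,0,-1,-8,-40,0,0,0,0,-1,-10,-50,0,0,0,0,-1,-10,-50,0,0,0,0,-1,-11,-55,0,0,0,0,-1,-10,-50,0,0,0,0,-1,-10,-50,0,0,0,0,-1,-8,-35,0,0,0,0,-1,-3,-15,0,0,0,0,-1,0,0,0,0,0,0]}}

```text
t: 6.72
eef_pos: [0.5331, 0.223, 0.3446]
tool_rot: [0.0, 0.995, -0.099, -0.001]
contact_force: [1.0, 0.0, -1.6]
gripper_width: 0.089
```

Request:
{"name": "drive_tool", "arguments": {"series": [-1,0,0,0,0,0,0,-1,0,0,0,0,0,0]}}

```text
t: 6.98
eef_pos: [0.5337, 0.2211, 0.3453]
tool_rot: [0.0, 0.995, -0.101, 0.0]
contact_force: [0.9, -0.6, -1.2]
gripper_width: 0.088
```

```bash
python3 - <<'E'
from h import *
s=bot.get_obs();print(s['eef_pos'],s['tool_rot'],s['contact_force'],s['gripper_width'])
a=cam("wrist");cv2.imwrite("pics/w3.png",a[0]);np.savez("w3.npz",K=a[1],R=a[2],t=a[3])
E
```

```text
[0.53372368 0.22109972 0.3452993 ] [ 3.69931798e-04  9.94909431e-01 -1.00772374e-01  1.24414515e-04] [ 0.92919056 -0.61074505 -1.22615583] 0.08761405265464271
```

View pics/w3.png

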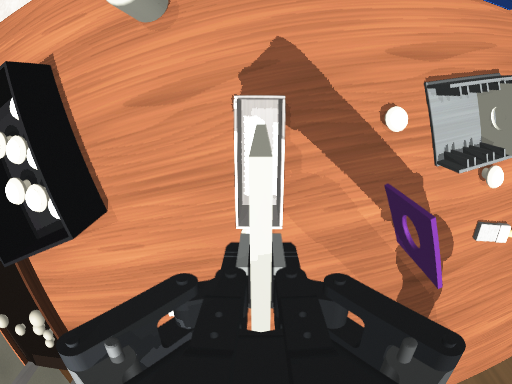

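The wrist view shows the trough rim with corners (234,96), (285,97), (282,228) and (236,227). The plate is above it, parallel to its length and near its middle, its near top edge at column 261. I check this with rays.

```bash
python3 - <<'E'
from h import *
D=np.load("w3.npz");c=(D['K'],D['R'],D['t'])
f=lambda u,v,z:onplane(*ray(*c,u,v,True),z)
P=np.array([f(u,v,.094)[:2] for u,v in[(234,96),(285,97),(282.5,229),(235.5,228)]]);print(P.round(4).tolist(),P.mean(0))
r=cv2.minAreaRect(P.astype(np.float32));print(r)
# plate: far bottom corners / far top corners (z guess from TCP)
z=.3453
print([f(u,v,zz)[:2].round(4).tolist() for u,v,zz in[(250,156.5,z+.025),(272,156.5,z+.025),(258,121,z-.135),(266,121,z-.135)]])
E
```

```text
[[0.624, 0.2349], [0.6101, 0.1736], [0.4382, 0.2089], [0.4527, 0.2716]] [0.53125515 0.22225229]
((0.5311195254325867, 0.22187912464141846), (0.06436071544885635, 0.1761765033006668), 77.89678955078125)
[[0.5924, 0.2121], [0.5909, 0.2051], [0.5939, 0.2102], [0.5925, 0.2035]]
```

The trough centre is (0.531, 0.222) with yaw -12°, and the plate is aligned with it to within 2–3 mm. I lower 190 mm and then creep the rest.

Request:
{"name": "drive_tool", "arguments": {"series": [-1,-2,-1,10,0,0,0,-1,0,0,20,0,0,0,-1,0,0,30,0,0,0,-1,0,0,30,0,0,0,-1,0,0,30,0,0,0,-1,0,0,25,0,0,0,-1,0,0,20,0,0,0,-1,0,0,15,0,0,0,-1,0,0,10,0,0,0,-1,0,0,0,0,0,0,-1,0,0,0,0,0,0]}}

```text
t: 8.4
eef_pos: [0.5319, 0.2246, 0.156]
tool_rot: [-0.0, 0.995, -0.099, 0.001]
contact_force: [0.3, 0.4, -0.8]
gripper_width: 0.084
```

Request:
{"name": "drive_tool", "arguments": {"series": [-1,0,0,3,0,0,0,-1,0,0,3,0,0,0,-1,0,0,3,0,0,0,-1,0,0,2,0,0,0,-1,0,0,1,0,0,0,-1,0,0,0,0,0,0,-1,0,0,0,0,0,0]}}

```text
t: 9.28
eef_pos: [0.5316, 0.2244, 0.1434]
tool_rot: [-0.0, 0.995, -0.099, 0.0]
contact_force: [1.1, 0.8, -0.6]
gripper_width: 0.087
```

Request:
{"name": "drive_tool", "arguments": {"series": [-1,0,0,1,0,0,0,-1,0,0,1,0,0,0,-1,0,0,0,0,0,0,-1,0,0,0,0,0,0]}}

```text
t: 9.78
eef_pos: [0.5315, 0.2243, 0.1413]
tool_rot: [0.0, 0.995, -0.099, 0.0]
contact_force: [-0.1, 0.4, -0.8]
gripper_width: 0.086
```

Request:
{"name": "drive_tool", "arguments": {"series": [-1,0,0,1,0,0,0,-1,0,0,0,0,0,0,-1,0,0,0,0,0,0]}}

```text
t: 10.15
eef_pos: [0.5315, 0.2243, 0.1403]
tool_rot: [0.0, 0.995, -0.099, -0.0]
contact_force: [0.1, 0.7, -1.9]
gripper_width: 0.09
```

Request:
{"name": "drive_tool", "arguments": {"series": [-1,0,0,1,0,0,0,-1,0,0,0,0,0,0,-1,0,0,0,0,0,0]}}

```text
t: 10.52
eef_pos: [0.5316, 0.2246, 0.1401]
tool_rot: [-0.0, 0.995, -0.099, 0.0]
contact_force: [-2.1, -0.9, 4.9]
gripper_width: 0.087
```

The wrist force jumped to +5 N and z stopped changing, so the plate is on the floor. I open gently and then rise.

Request:
{"name": "drive_tool", "arguments": {"series": [-0.75,0,0,0,0,0,0,-0.7,0,0,0,0,0,0,-0.6,0,0,0,0,0,0,-0.5,0,0,0,0,0,0,-0.35,0,0,0,0,0,0,-0.2,0,0,0,0,0,0,-0.1,0,0,0,0,0,0,0,0,0,0,0,0,0,0,0,0,0,0,0,0]}}

```text
t: 11.65
eef_pos: [0.5315, 0.2243, 0.1393]
tool_rot: [0.0, 0.995, -0.099, 0.0]
contact_force: [0.6, -0.4, 0.3]
gripper_width: 0.501
```

```bash
python3 - <<'E'
from h import *
s=bot.get_obs();print(s['t'],s['eef_pos'],s['contact_force'],s['gripper_width'])
w=cam("wrist")[0];a=cam("side")[0][60:200,180:330];b=cam("scene")[0][110:290,340:470]
a=cv2.resize(a,(300,280));b=cv2.resize(b,(217,300))
o=np.zeros((580,800,3),np.uint8);o[:384,:480]=w[:,16:496];o[:280,490:790]=a;o[280:580,490:707]=b
cv2.imwrite("pics/rel.png",o)
E
```

```text
11.65 [0.53148098 0.22431307 0.13931046] [ 0.64053526 -0.36673551  0.32993166] 0.5010572500285577
```

View pics/rel.png

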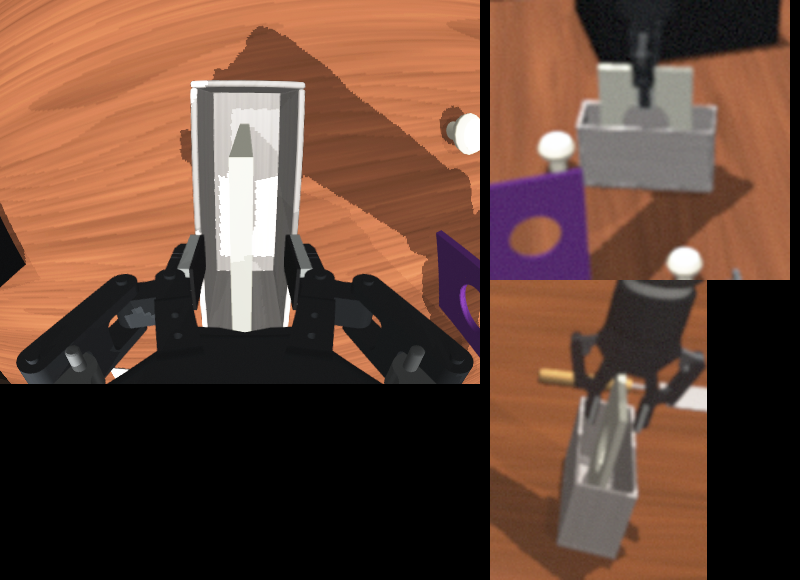

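The plate stands upright in the trough, its top at wrist (241,240), between the open fingers and touching neither. I rise straight up.

Request:
{"name": "drive_tool", "arguments": {"series": [0,0,0,-8,0,0,0,0,0,0,-15,0,0,0,0,0,0,-20,0,0,0,0,0,0,-25,0,0,0,0,0,0,-30,0,0,0,0,0,0,-30,0,0,0,0,0,0,-20,0,0,0,0,0,0,-10,0,0,0,0,0,0,0,0,0,0,0,0,0,0,0,0,0,0]}}

```text
validation failed for argument at $.se...
```

```bash
python3 - <<'E'
from h import *
s=bot.get_obs();print(s['t'],s['eef_pos'],s['contact_force'])
a=cam("side")[0][60:310,170:340];b=cam("scene")[0][110:290,140:470]
a=cv2.resize(a,None,fx=2,fy=2);b=cv2.resize(b,(458,250))
o=np.zeros((500,800,3),np.uint8);o[:,:340]=a;o[:250,342:]=b
cv2.imwrite("pics/fin.png",o)
E
```

```text
11.8 [0.53148059 0.22435909 0.13930514] [ 0.56797594  0.02096488 -0.07661634]
```

View pics/fin.png

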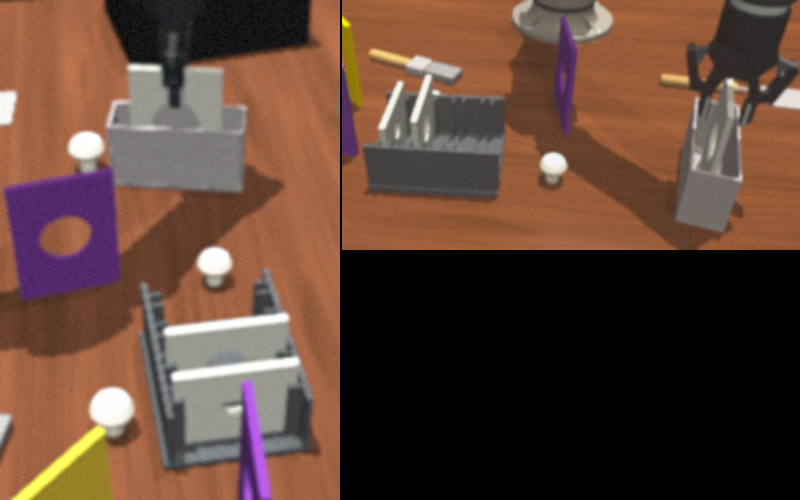

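The rise was refused (71 numbers instead of 70), so the arm has not moved. The view shows the plate standing in the trough at (175,100) and the other two still in the rack. I send the rise again.

Request:
{"name": "drive_tool", "arguments": {"series": [0,0,0,-8,0,0,0,0,0,0,-15,0,0,0,0,0,0,-20,0,0,0,0,0,0,-25,0,0,0,0,0,0,-30,0,0,0,0,0,0,-30,0,0,0,0,0,0,-20,0,0,0,0,0,0,-10,0,0,0,0,0,0,0,0,0,0,0,0,0,0,0,0,0]}}

```text
t: 13.15
eef_pos: [0.5311, 0.224, 0.2965]
tool_rot: [0.0, 0.995, -0.099, -0.001]
contact_force: [-0.2, -0.5, 1.3]
gripper_width: 0.497
```

```bash
python3 - <<'E'
from h import *
s=bot.get_obs();print(s['t'],s['eef_pos'],s['contact_force'])
a=cam("side")[0][60:310,170:340];b=cam("scene")[0][110:290,140:470]
a=cv2.resize(a,None,fx=2,fy=2);b=cv2.resize(b,(458,250))
o=np.zeros((500,800,3),np.uint8);o[:,:340]=a;o[:250,342:]=b
cv2.imwrite("pics/fin2.png",o)
E
```

```text
13.15 [0.53106828 0.22404967 0.2964951 ] [-0.20436283 -0.53971495  1.30060942]
```

View pics/fin2.png

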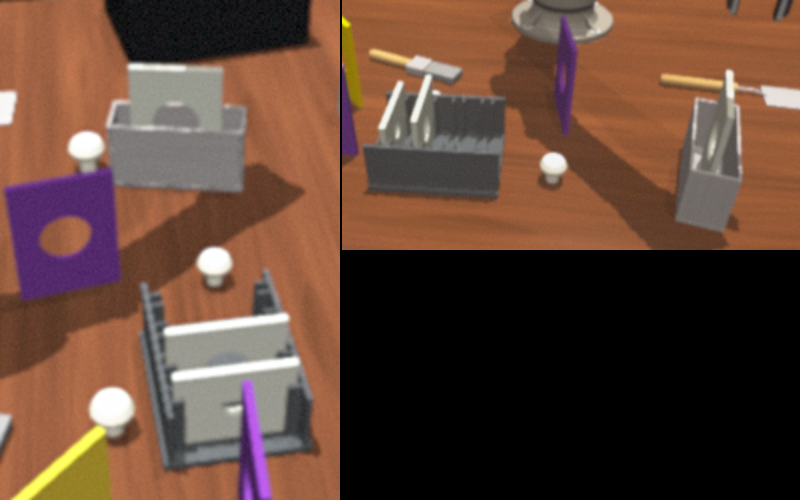

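The gripper is clear and touching nothing. The big gauge stands in the trough at (175,100), and the two smaller plates are still in the rack. I hand the job in.

```bash
python3 -c "
from station import bot; print(bot.hand_in())"
```

```text
the job is handed in; nothing more can be done
None
```

I lifted the big white gauge out of the rack, turned it to match the trough, and lowered it in, same edge down. I felt it touch the floor (about 5 N), then opened the jaws slowly and rose straight up. The job was handed in at about 13 s of the 42 s allowed.

The last pictures show the gauge standing upright in the trough, the two smaller plates still in their slots, and the gripper well clear. None of the force readings I took went above about 5 N.

- **Refused move:** my first rise command had one number too many and was refused. The arm stayed still, and I sent it again correctly.
- **Measurement differences:** camera estimates of the plate and trough positions differed by about 2–4 mm, well within the clearances.

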